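# Pen back into the narrow bamboo holder

### The arm

A 6-joint arm with a two-finger parallel gripper is mounted at the origin on the work surface. World frame = base frame: x ahead of the robot, y to its left, z up, the work surface at z = 0. Lengths are in m, angles in rad, forces in N, time in s.
With the tool pointing down it reaches from about 0.375 to 0.9 m from the base axis. Payload 3.1 kg.
Tool frame: the origin (TCP) lies on the centre line of the jaws, within the pads' length; the fingertips stand 8 mm ahead of it and the grasp point (between the pads) lies 11 mm behind it; z points along the fingers, y is the line along which they close (so a half turn about z gives the same grasp; the last joint's range is limited). The gripper opens to 85 mm and grips with 20 to 120 N. Pads are 22 mm wide; open, the fingers measure 114 mm over their backs; the gripper's body (76 mm by 85 mm) begins 54 mm behind the grasp point. The pads swing forward as they close: fully open they stand 13 mm farther back than shut.
Start: joints at [1.153, 0.527, 1.433, -0, 1.181, -0.178], TCP at [0.148, 0.607, 0.239] pointing down, gripper open.
Joint ranges: [-3.08, 3.08], [-0.75, 2.2], [0.22, 2.44], [-1.43, 4.57], [0, 2.65], [-2.85, 2.85]. Speed limits (rad/s): [2.79, 2.79, 3.14, 3.14, 3.14, 3.14].

### API

Orientations are given as a unit quaternion [x, y, z, w].
In Python, from workcell import ctrl, viewer, order gives the robot as it stands.
- The arm moves only by the shell command python3 -m pendant 'ROWS' [FORCE]. ROWS is JSON, a list of rows, each an object with "dp": the shift along the world's x, y, z each as a share of 0.3 m, from -1 to 1, a list of three; "spin": the turn about the world's z as a share of 0.5 rad, from -1 to 1; "hand": the finger opening in mm, from 0 to 85.4. In form: [{"dp": [x, y, z], "spin": spin, "hand": hand}, ...]. A call has 1 to 20 rows; each row shifts and turns the commanded pose from where the row before left it; what a row does not reach is not made up. A row lasts 1/10 s, in which the tool goes at most 50 mm and 8.59 degrees, less where a joint would pass 70% of its speed; a pose out of reach is approached as far as the arm can. A call with a number of a shift or a turn outside -1 to 1 is refused whole. A call with a gripper value outside its range is refused whole. The fingers move at their own pace and stop on an object; FORCE is the grip in N (left out, the last holds). Time passes only in rows, so rows that do not move let the fingers close. It gives the time, the measured TCP pose, the force, the opening and the grip force at its end, in the units of the state.
- ctrl.get_obs(): the state, without advancing time (a new reading comes with each control period).
- viewer.grab_frame(name): name is "scene" or "side" or "wrist"; returns a dict with "image" (384x512x3 uint8, blue, green, red), "depth" (384x512 float32, m along the optical axis (not along the pixel's ray), 0 where there is no reading), "K" (3x3 intrinsics, pixels), "R" (3x3) and "t" (3): a world point X has camera coordinates R X + t; the wrist camera has in their place "hand_eye" (4x4, takes a point from camera to tool coordinates, whose origin is the TCP and whose axes are the flange's). Camera axes: x right, y down, z forward; pixel columns grow to the right and rows downward; lengths in m; the calibration is good to about 2 mm. A picture is of the moment at which its call begins: read the wrist's pose just before it.
- order.close_job(): hands the job in; it is judged then, once.
The state is a dict: "clock": time; "qpos": joint angles; "dq": joint speeds; "effort": joint torques, N m; "position": TCP position; "orientation": TCP orientation; "contact_force": force on the tool from outside, world axes, zero at the start; "ft_torque": the same for the moment, N m; "grip_width": finger opening in m; "gripper_force": force on a finger pad.
Only numpy, scipy, OpenCV 4.12 (cv2) and the standard library are available. Lean on these libraries where they do the work, as an engineer would, in place of code of your own. Each camera call takes 0.05 s, during which the arm holds its last target. There are 200 camera calls.

### The job

The chrome press-button pen has been stood in the white utensil block beside the steel straw. Lift the pen out and lower it, point down, into the narrow bamboo pen holder; keep hold of it until it is well over halfway down the bore, then let it go so that it stands on the bottom. Leave the holder upright, the straw in the block and the closed jam jar where it stands.

Things in the scene. Friction and masses are not known exactly. Their poses are not given: they have to be found in the camera images.
- pen: Chrome press-button pen, 145 mm long, 12 mm thick, 28 g, standing point down within 5 degrees of upright in the white block (see straw), point 15 mm above the counter. Origin at the point, z up the pen. Taper up to z = 22 mm, barrel to 134, button 7 mm thick to 145. Clip on the +y side, 10 mm off the axis, z = 94 to 130: fingers closing along x miss it. y lies within 20 degrees of the hole row.
- holder: Bamboo pen holder: loose upright round tube, 44 mm outside, 92 mm high, bore 34 mm wide, open on top, on a round foot 72 mm wide, 12 mm thick; about 0.22 kg. Origin at the centre of its underside on the counter, z up the bore. Floor of the bore at z = 12 mm, rim at 92 mm: 80 mm deep. A pen standing in it sticks out some 65 mm and may lean up to about 18 degrees.
- straw: Plain steel straw, 160 mm long, 12 mm thick, no clip or button, loose in the other hole of the block; not to be taken. Origin at the centre of its lower end, z up. The white ceramic utensil block is fixed, 75 by 150 mm, 50 mm high, with two holes 14 mm wide and 35 mm deep, 75 mm apart along its length: one holds the pen, one the straw.
- jar: Empty glass jam jar closed with a metal lid, 68 mm wide, 95 mm high, loose on a round cork trivet (150 mm wide, 10 mm thick) beyond the work; not to be moved. Origin at the centre of its underside, z up. A closed blue pencil case, 200 by 75 by 40 mm, lies off to the right of the holder.
Things that resemble listed ones, but are neither listed nor needed, are in the scene too. What is shaped like the pen but purple or red is not meant.

How it is judged:
On the way:
1. the pen, still held by the fingers, has its point inside the bore, more than 40 mm below the rim (z of pen in the frame of holder between 0 and 0.052 m and horizontal distance between pen and holder below 0.02 m and angle between pen's own z axis and vertical below 0.45 rad and contact force between the fingers and pen above 0.3 N), for 0.1 s.
At the end, for the whole second after the job is handed in: Pen at rest point down in the holder: point within 10 mm of the floor of the bore and 20 mm of its axis, lean under 26 degrees. Holder on the counter, within 6 degrees of upright. Straw in its hole (within 25 mm, 14 degrees); jar within 30 mm of its start, upright within 6 degrees (z of pen in the frame of holder between 0.005 and 0.022 m and horizontal distance between pen and holder below 0.02 m and angle between pen's own z axis and vertical below 0.45 rad and angle between each of holder, jar's own z axis and vertical below 0.1 rad and height (world z) of holder below 0.01 m and linear speed of each of pen, holder below 0.03 m/s and distance of straw from where it was at the start of the episode below 0.025 m and angle between straw's own z axis and vertical below 0.25 rad and distance of jar from where it was at the start of the episode below 0.03 m); the robot touches nothing.
It fails at once if the straw is pulled out of its hole or shifted 40 mm (distance of straw from where it was at the start of the episode above 0.04 m).
It fails at once if the jam jar is shifted 40 mm (distance of jar from where it was at the start of the episode above 0.04 m).
It fails at once if the holder is tipped over 30 degrees (angle between holder's own z axis and vertical above 0.52 rad).
It also fails if it takes over 51 s, if anything falls off the work surface, if the arm or the gripper's body presses on something with over 40 N, if the wrist force passes 120 N, or if a joint passes its speed limit or range.

## Working session

There is one attempt and no reset: what is moved stays moved. The work goes in short steps, Python scripts to look and compute and a shell command to move; the robot and the scene stay as the last step left them, time stands still between calls to the robot, and variables do not carry over. Pictures are saved under pics/ and viewed, at most 10 in all, crops included, and the job is handed in when it is done.

```bash
mkdir -p pics
cat > h.py <<'E'
import numpy as np, cv2
from workcell import ctrl, viewer, order
from scipy.spatial.transform import Rotation as Ro
def grab(n):
    o=ctrl.get_obs(); f=viewer.grab_frame(n)
    if n=="wrist":
        T=np.eye(4);T[:3,:3]=Ro.from_quat(o["orientation"]).as_matrix();T[:3,3]=o["position"]
        M=np.linalg.inv(T@f["hand_eye"]); f["R"],f["t"]=M[:3,:3],M[:3,3]
    return f
def cloud(f):
    h,w=f["depth"].shape; u,v=np.meshgrid(np.arange(w),np.arange(h)); d=f["depth"]
    C=np.stack([u,v,np.ones_like(u)],-1)@np.linalg.inv(f["K"]).T*d[...,None]
    P=(C-f["t"])@f["R"]; P[d==0]=np.nan
    return P
def ray(f,u,v,z):
    c=-f["R"].T@f["t"]; d=f["R"].T@np.linalg.inv(f["K"])@[u,v,1]
    return c+d*(z-c[2])/d[2]
E
python3 - <<'E'
from h import *
for n in("scene","side"):
    f=grab(n); np.save(f"pics/{n}.npy",f,allow_pickle=True)
    cv2.imwrite(f"pics/{n}0.png",cv2.resize(f["image"],(800,600)))
    print(n,-f["R"].T@f["t"],f["R"][2])
o=ctrl.get_obs();print(o["clock"],o["orientation"])
E
```

```text
scene [0.96893005 0.5071707  0.49389713] [-0.46268249 -0.64589846 -0.60723973]
side [0.40478428 0.65917992 0.61555089] [ 0.21256258 -0.73107713 -0.64833893]
0.1 [ 1.19627597e-01  9.92818331e-01 -9.53147840e-04 -3.01961468e-04]
```

View pics/scene0.png

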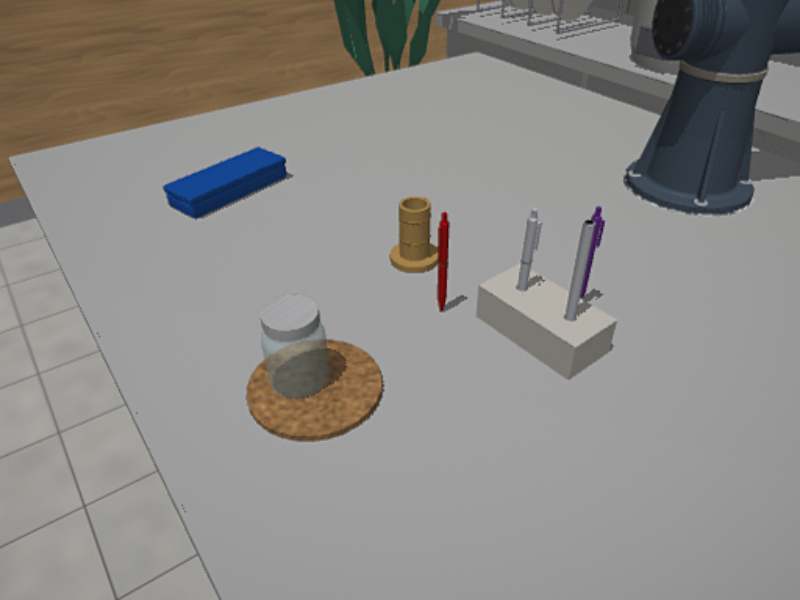

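View pics/side0.png

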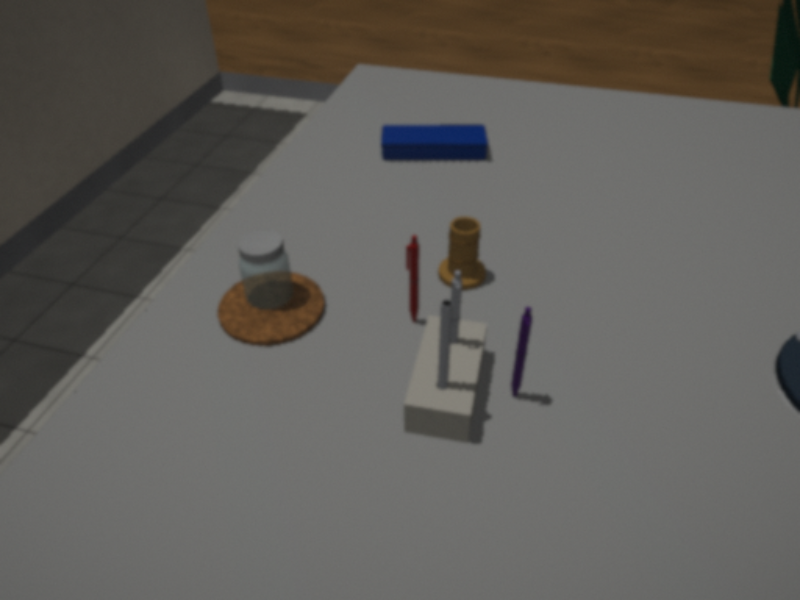

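The scene view (800x600 pixels) shows the chrome pen in the block from (534,212) to (523,290), with its clip to the right. The straw runs from (588,224) to (571,320) and the holder rim is at (415,203). A red pen stands at (443,215–310) and a purple one at (598,210)–(583,297), both free-standing. The side view shows the same, with the pen behind the straw.

Run:
```python
from h import *
f=np.load("pics/scene.npy",allow_pickle=True).item(); P=cloud(f); I=f["image"].astype(int); np.set_printoptions(precision=3,suppress=True)
hsv=cv2.cvtColor(f["image"],cv2.COLOR_BGR2HSV)
def ax(n,m):
    q=P[m]; q=q[np.isfinite(q[:,2])&(q[:,2]>.005)]
    if n=="holder":
        r=q[(q[:,2]>.085)]; print(n,"rim n",len(r),r.min(0),r.max(0),cv2.minEnclosingCircle(r[:,:2].astype(np.float32)))
        r=q[(q[:,2]<.02)]; print(n,"foot n",len(r),cv2.minEnclosingCircle(r[:,:2].astype(np.float32))); return
    for a in np.arange(0,.18,.03):
        s=q[(q[:,2]>=a)&(q[:,2]<a+.03)]
        if len(s)>3: print(n,a,np.median(s,0),len(s))
def box(u0,v0,u1,v1):
    m=np.zeros(P.shape[:2],bool); m[int(v0*.64):int(v1*.64),int(u0*.64):int(u1*.64)]=1; return m
H,S=hsv[...,0],hsv[...,1]
ax("pen",box(510,205,545,292)&(P[...,2]>.055)); ax("straw",box(560,215,590,325)&(S<60)&(P[...,2]>.055))
ax("red",box(430,205,455,315)&((H<6)|(H>174))&(S>120)); ax("purple",box(575,200,610,300)&(H>125)&(H<165)&(S>80))
ax("holder",box(385,190,432,275)&(H>8)&(H<30)&(S>90))
ax("jar",box(255,290,335,400))
t=P[box(470,260,620,380)&(abs(P[...,2]-.05)<.004)]; print("block",cv2.minAreaRect(t[:,:2].astype(np.float32)),t[:,2].mean())
```

```text
pen 0.03 [0.505 0.101 0.057] 12
pen 0.06 [0.506 0.1   0.074] 86
pen 0.09 [0.505 0.101 0.107] 102
pen 0.12 [0.504 0.102 0.135] 133
pen 0.15 [0.503 0.099 0.156] 26
straw 0.03 [0.502 0.174 0.058] 15
straw 0.06 [0.502 0.174 0.076] 96
straw 0.09 [0.502 0.174 0.105] 104
straw 0.12 [0.502 0.173 0.135] 112
straw 0.15 [0.503 0.172 0.163] 82
red 0.0 [0.574 0.029 0.022] 38
red 0.03 [0.574 0.029 0.044] 66
red 0.06 [0.574 0.029 0.076] 67
red 0.09 [0.575 0.03  0.106] 83
red 0.12 [0.574 0.029 0.131] 64
purple 0.0 [0.419 0.126 0.024] 14
purple 0.03 [0.419 0.126 0.045] 35
purple 0.06 [0.42  0.127 0.076] 39
purple 0.09 [0.418 0.127 0.106] 68
purple 0.12 [0.419 0.125 0.132] 68
holder rim n 146 [ 0.507 -0.111  0.085] [ 0.55  -0.069  0.094] ((0.5271289348602295, -0.09028054028749466), 0.02284829691052437)
holder foot n 268 ((0.5285813808441162, -0.09073871374130249), 0.03532915189862251)
jar 0.0 [0.796 0.054 0.011] 772
jar 0.03 [0.795 0.064 0.045] 523
jar 0.06 [0.793 0.062 0.076] 669
jar 0.09 [0.785 0.045 0.105] 909
block ((0.4771782159805298, 0.13191504776477814), (0.12365715205669403, 0.15099915862083435), 3.179696559906006) 0.04996467679773579
```

```bash
python3 -m pendant '[{"dp":[0.09,-0.13,0],"spin":-0.205,"hand":50},{"dp":[0.09,-0.13,0],"spin":-0.205,"hand":50},{"dp":[0.09,-0.13,0],"spin":-0.205,"hand":50},{"dp":[0.09,-0.13,0],"spin":-0.205,"hand":50},{"dp":[0.09,-0.13,0],"spin":-0.205,"hand":50},{"dp":[0.09,-0.13,0],"spin":-0.205,"hand":50},{"dp":[0.09,-0.13,0],"spin":-0.205,"hand":50},{"dp":[0.09,-0.13,0],"spin":-0.205,"hand":50},{"dp":[0.09,-0.13,0],"spin":-0.205,"hand":50},{"dp":[0.09,-0.13,0],"spin":-0.205,"hand":50},{"dp":[0.09,-0.13,0],"spin":-0.205,"hand":50},{"dp":[0.09,-0.13,0],"spin":-0.205,"hand":50},{"dp":[0.09,-0.13,0],"spin":-0.205,"hand":50},{"dp":[0,0,0],"spin":0,"hand":50},{"dp":[0,0,0],"spin":0,"hand":50}]' 30
python3 - <<'E'
from h import *
f=grab("wrist"); np.save("pics/wrist.npy",f,allow_pickle=True)
cv2.imwrite("pics/w1.png",cv2.resize(f["image"],(800,600)))
print(-f["R"].T@f["t"],f["R"][2])
for X in ([.502,.096,.16],[.505,.096,.06]):
    c=f["K"]@(f["R"]@np.array(X)+f["t"]); print(c[:2]/c[2]*800/512)
E
```

```text
clock: 1.6
position: [0.4994, 0.0992, 0.2388]
orientation: [0.708, 0.706, -0.0, -0.001]
contact_force: [-0.2, -0.3, -0.2]
grip_width: 0.0498
gripper_force: 0.0
[0.50021087 0.16467929 0.37369564] [-0.00227869 -0.26198399 -0.96506953]
[406.20599961 321.45001414]
[409.50565753 273.95297211]
```

View pics/w1.png

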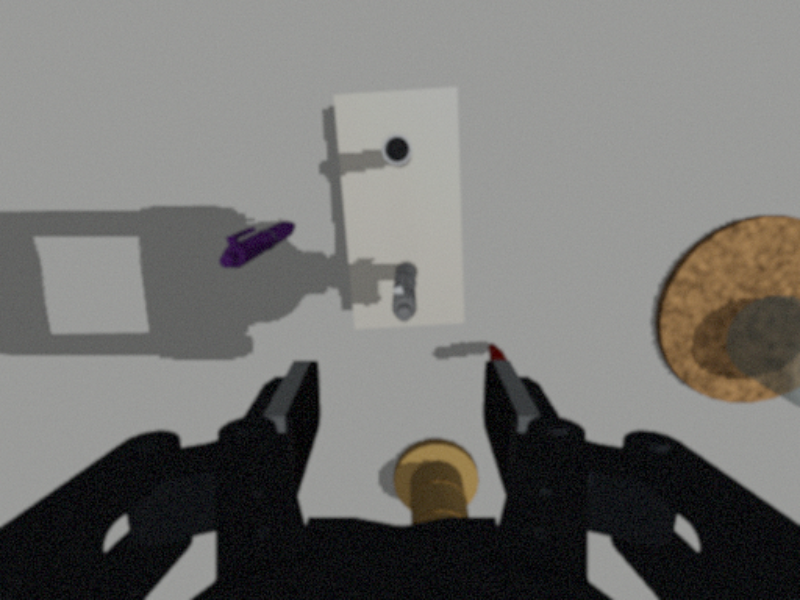

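The wrist view shows the straw's open end at (397,150) and the pen from its button at (404,310) to its base at about (405,268). The jaws straddle column 402. I'll zoom in on the pen for the clip direction and compute its axis.

Run:
```python
from h import *
np.set_printoptions(precision=4,suppress=True)
f=np.load("pics/wrist.npy",allow_pickle=True).item(); P=cloud(f)
m=np.zeros(P.shape[:2],bool); m[155:215,235:285]=1
for a,b in((.06,.09),(.09,.12),(.12,.15),(.152,.165)):
    q=P[m&(P[...,2]>a)&(P[...,2]<b)]
    if len(q): print(a,len(q),q.mean(0),q.min(0),q.max(0))
print("button ray",ray(f,404*.64,310*.64,.16))
cv2.imwrite("pics/w1c.png",cv2.resize(f["image"][155:215,225:295],(700,600),interpolation=cv2.INTER_CUBIC))
```

```text
0.06 53 [0.5023 0.1013 0.0732] [0.4969 0.0966 0.0607] [0.5082 0.1028 0.0896]
0.09 74 [0.503  0.1029 0.1058] [0.4965 0.0966 0.0905] [0.5081 0.1078 0.1199]
0.12 237 [0.5006 0.1031 0.1415] [0.4952 0.094  0.12  ] [0.5068 0.1086 0.1499]
0.152 93 [0.5009 0.0997 0.1591] [0.4978 0.0956 0.152 ] [0.5042 0.1023 0.1617]
button ray [0.501  0.1014 0.16  ]
```

View pics/w1c.png

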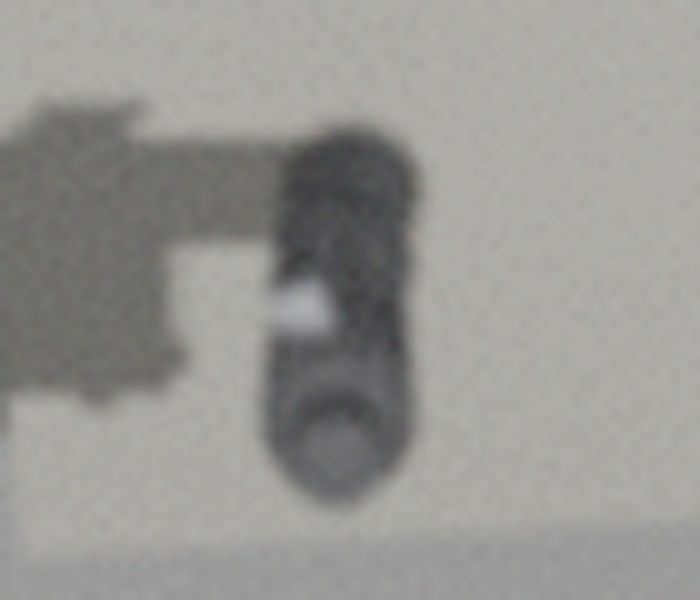

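The clip's bright top sits at crop (305,305), up and slightly left of the barrel at column 338. So the pen's y axis leans about 16° toward -x, and I'll turn the jaws +15° to match. The pen axis is near (0.5015, 0.0985).

```bash
python3 -m pendant '[{"dp":[0.007,-0.002,-0.05],"spin":0.2,"hand":50},{"dp":[0,0,-0.08],"spin":0.2,"hand":50},{"dp":[0,0,-0.1],"spin":0.12,"hand":50},{"dp":[0,0,-0.1],"spin":0,"hand":50},{"dp":[0,0,-0.087],"spin":0,"hand":50},{"dp":[0,0,0],"spin":0,"hand":50},{"dp":[0,0,0],"spin":0,"hand":50}]' 30
python3 - <<'E'
from h import *
f=grab("wrist"); cv2.imwrite("pics/w2.png",cv2.resize(f["image"],(800,600)))
E
```

```text
clock: 2.35
position: [0.5005, 0.1008, 0.1143]
orientation: [0.609, 0.793, -0.0, -0.001]
contact_force: [-0.7, -0.3, 0.9]
grip_width: 0.0501
gripper_force: 0.0
```

View pics/w2.png

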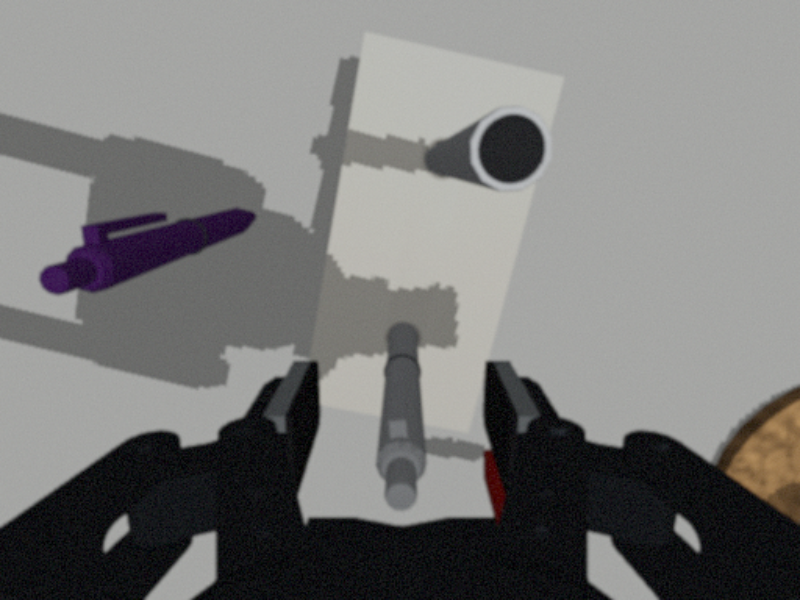

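The pen is centred between the jaws at column 402, and the clip at (398,428) faces the camera, clear of the pads. Now I'll close and lift.

```bash
python3 -m pendant '[{"dp":[0,0,0],"spin":0,"hand":5},{"dp":[0,0,0],"spin":0,"hand":5},{"dp":[0,0,0],"spin":0,"hand":5},{"dp":[0,0,0],"spin":0,"hand":5},{"dp":[0,0,0],"spin":0,"hand":5},{"dp":[0,0,0],"spin":0,"hand":5},{"dp":[0,0,0],"spin":0,"hand":5},{"dp":[0,0,0],"spin":0,"hand":5}]' 35
```

```text
clock: 3.2
position: [0.502, 0.0994, 0.1152]
orientation: [0.61, 0.792, 0.0, 0.001]
contact_force: [-1.3, -0.1, 6.3]
grip_width: 0.0108
gripper_force: 34.3
```

```bash
python3 -m pendant '[{"dp":[0,0,0.03],"spin":0,"hand":5},{"dp":[0,0,0.04],"spin":0,"hand":5},{"dp":[0,0,0.04],"spin":0,"hand":5},{"dp":[0,0,0.05],"spin":0,"hand":5},{"dp":[0,0,0.06],"spin":0,"hand":5},{"dp":[0,0,0.06],"spin":0,"hand":5},{"dp":[0,0,0.05],"spin":0,"hand":5},{"dp":[0,0,0.03],"spin":0,"hand":5},{"dp":[0,0,0],"spin":0,"hand":5},{"dp":[0,0,0],"spin":0,"hand":5}]' 35
python3 - <<'E'
from h import *
f=grab("scene"); np.save("pics/scene2.npy",f,allow_pickle=True); cv2.imwrite("pics/s2.png",cv2.resize(f["image"][40:260,220:510],(790,600)))
E
```

```text
clock: 4.2
position: [0.5012, 0.0995, 0.2222]
orientation: [0.61, 0.792, -0.0, -0.0]
contact_force: [0.2, 0.1, -1.0]
grip_width: 0.0107
gripper_force: 34.1
```

View pics/s2.png

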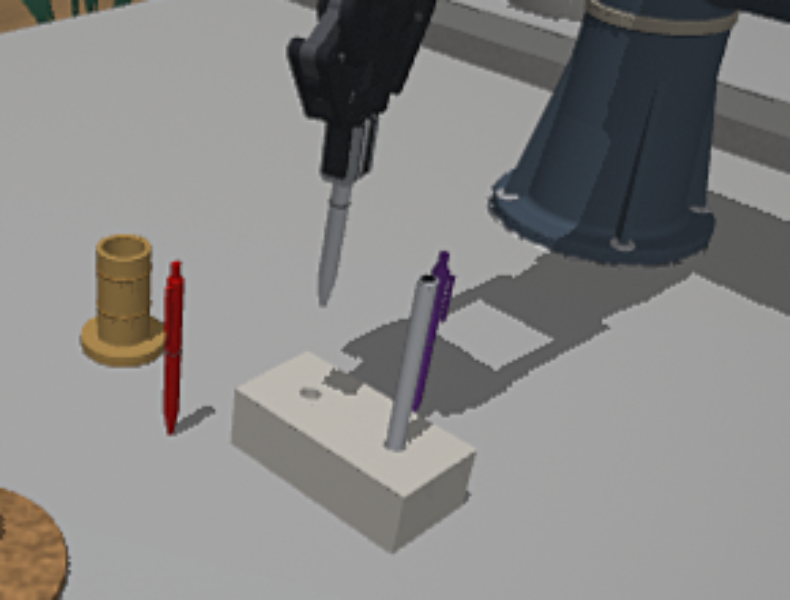

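The pen hangs in the jaws, point down at crop (323,303), with the straw still in its hole. I'll measure the point and tilt, and refine the holder position.

Run:
```python
from h import *
np.set_printoptions(precision=4,suppress=True)
f=np.load("pics/scene2.npy",allow_pickle=True).item(); P=cloud(f)
x,y,z=P[...,0],P[...,1],P[...,2]
m=(abs(x-.5)<.03)&(abs(y-.1)<.03)&(z>.09)
for a in np.arange(.09,.215,.015):
    q=P[m&(z>=a)&(z<a+.015)]
    if len(q)>4: print(round(a,3),len(q),np.median(q,0))
print("zmin",z[m].min())
# column silhouette centres -> rays at the holder rim ellipse
hsv=cv2.cvtColor(f["image"],cv2.COLOR_BGR2HSV)
hm=(hsv[...,0]>8)&(hsv[...,0]<30)&(hsv[...,1]>90)&(abs(x-.53)<.06)&(abs(y+.09)<.06)
for n,s in(("rim",hm&(z>.088)),("foot",hm&(z<.016)&(z>.009))):
    q=P[s][:,:2]; A=np.c_[2*q,np.ones(len(q))]
    print(n,len(q),cv2.minEnclosingCircle(q.astype(np.float32)))
r=P[hm&(z>.025)&(z<.08)]; d=r[:,:2]; A=np.c_[2*d,np.ones(len(d))]; s=np.linalg.lstsq(A,(d**2).sum(1),rcond=None)[0]; print("tube fit",s[:2],np.sqrt(s[2]+s[:2]@s[:2]))
```

```text
0.12 22 [0.5041 0.0976 0.1288]
0.135 39 [0.5056 0.0996 0.1436]
0.15 53 [0.5058 0.1008 0.1573]
0.165 55 [0.5059 0.1006 0.1726]
0.18 56 [0.5054 0.1018 0.1878]
0.195 56 [0.506  0.1019 0.2016]
0.21 93 [0.511  0.1068 0.2202]
zmin 0.1222649587764233
rim 104 ((0.5280506610870361, -0.09123946726322174), 0.023244671523571014)
foot 248 ((0.5281493663787842, -0.09001997858285904), 0.035890039056539536)
tube fit [ 0.5286 -0.0905] 0.01979154435722189
```

```bash
python3 -m pendant '[{"dp":[0.01,-0.06,0],"spin":0,"hand":5},{"dp":[0.014,-0.1,0],"spin":0,"hand":5},{"dp":[0.015,-0.11,0],"spin":0,"hand":5},{"dp":[0.015,-0.11,0],"spin":0,"hand":5},{"dp":[0.014,-0.1,0],"spin":0,"hand":5},{"dp":[0.012,-0.087,0],"spin":0,"hand":5},{"dp":[0.007,-0.05,0],"spin":0,"hand":5},{"dp":[0,0,0],"spin":0,"hand":5},{"dp":[0,0,0],"spin":0,"hand":5},{"dp":[0,0,0],"spin":0,"hand":5}]'
python3 - <<'E'
from h import *
np.set_printoptions(precision=4,suppress=True)
f=grab("scene"); P=cloud(f); x,y,z=P[...,0],P[...,1],P[...,2]
m=(abs(x-.528)<.03)&(abs(y+.09)<.035)&(z>.1)
for a in np.arange(.1,.2,.015):
    q=P[m&(z>=a)&(z<a+.015)]
    if len(q)>4: print(round(a,3),len(q),np.median(q,0)-[.0035,.005,0])
print("zmin",z[m].min()); cv2.imwrite("pics/s3.png",cv2.resize(f["image"][40:240,180:440],(780,600)))
E
```

```text
clock: 5.25
position: [0.527, -0.0842, 0.2219]
orientation: [0.61, 0.793, -0.0, -0.001]
contact_force: [1.1, -1.0, 0.6]
grip_width: 0.0107
gripper_force: 34.1
0.115 10 [ 0.526  -0.0902  0.1257]
0.13 29 [ 0.5264 -0.0891  0.1375]
0.145 42 [ 0.5272 -0.088   0.1525]
0.16 42 [ 0.5277 -0.0873  0.1674]
0.175 43 [ 0.5273 -0.0877  0.182 ]
0.19 48 [ 0.5266 -0.087   0.1969]
zmin 0.12289507695688269
```

View pics/s3.png

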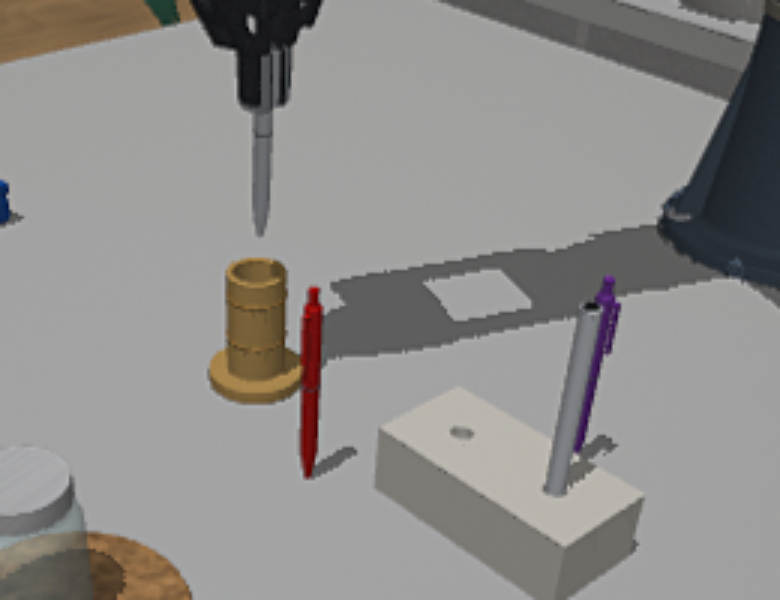

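The point, at crop (261,235), hangs directly over the bore at (256,270); the holder, straw and red pen are undisturbed. Now I'll lower it.

```bash
python3 -m pendant '[{"dp":[0.003,-0.004,-0.03],"spin":0,"hand":5},{"dp":[0,0,-0.04],"spin":0,"hand":5},{"dp":[0,0,-0.04],"spin":0,"hand":5},{"dp":[0,0,-0.04],"spin":0,"hand":5},{"dp":[0,0,-0.04],"spin":0,"hand":5},{"dp":[0,0,-0.04],"spin":0,"hand":5},{"dp":[0,0,-0.04],"spin":0,"hand":5},{"dp":[0,0,-0.04],"spin":0,"hand":5},{"dp":[0,0,-0.03],"spin":0,"hand":5},{"dp":[0,0,-0.01],"spin":0,"hand":5},{"dp":[0,0,0],"spin":0,"hand":5},{"dp":[0,0,0],"spin":0,"hand":5},{"dp":[0,0,0],"spin":0,"hand":5}]'
```

```text
clock: 6.6
position: [0.5289, -0.087, 0.1177]
orientation: [0.61, 0.792, 0.0, 0.001]
contact_force: [0.1, -0.3, -1.0]
grip_width: 0.0107
gripper_force: 34.1
```

```bash
python3 -m pendant '[{"dp":[0,0,-0.008],"spin":0,"hand":5},{"dp":[0,0,-0.004],"spin":0,"hand":5},{"dp":[0,0,0],"spin":0,"hand":5},{"dp":[0,0,0],"spin":0,"hand":20},{"dp":[0,0,0],"spin":0,"hand":35},{"dp":[0,0,0],"spin":0,"hand":60},{"dp":[0,0,0],"spin":0,"hand":60},{"dp":[0,0,0],"spin":0,"hand":60},{"dp":[0,0,0],"spin":0,"hand":60},{"dp":[0,0,0.05],"spin":0,"hand":60},{"dp":[0,0,0.1],"spin":0,"hand":60},{"dp":[0,0,0.15],"spin":0,"hand":60},{"dp":[0,0,0.15],"spin":0,"hand":60},{"dp":[0,0,0],"spin":0,"hand":60},{"dp":[0,0,0],"spin":0,"hand":60}]'
python3 - <<'E'
from h import *
np.set_printoptions(precision=4,suppress=True)
f=grab("scene"); P=cloud(f); x,y,z=P[...,0],P[...,1],P[...,2]
m=(abs(x-.528)<.05)&(abs(y+.09)<.05)&(z>.1)&(z<.175)
for a in np.arange(.1,.175,.015):
    q=P[m&(z>=a)&(z<a+.015)]
    if len(q)>4: print(round(a,3),len(q),np.median(q,0)-[.0035,.005,0])
print("zmax",np.nanmax(z[m])); cv2.imwrite("pics/s4.png",cv2.resize(f["image"][40:280,150:440],(725,600)))
E
```

```text
clock: 8.1
position: [0.5289, -0.0869, 0.2498]
orientation: [0.61, 0.792, 0.0, 0.001]
contact_force: [0.6, -0.5, 0.4]
grip_width: 0.0598
gripper_force: 0.0
0.1 41 [ 0.5285 -0.0805  0.108 ]
0.115 49 [ 0.5278 -0.0785  0.1221]
0.13 50 [ 0.5281 -0.0765  0.138 ]
0.145 22 [ 0.5282 -0.0776  0.1514]
zmax 0.1573547160329438
```

View pics/s4.png

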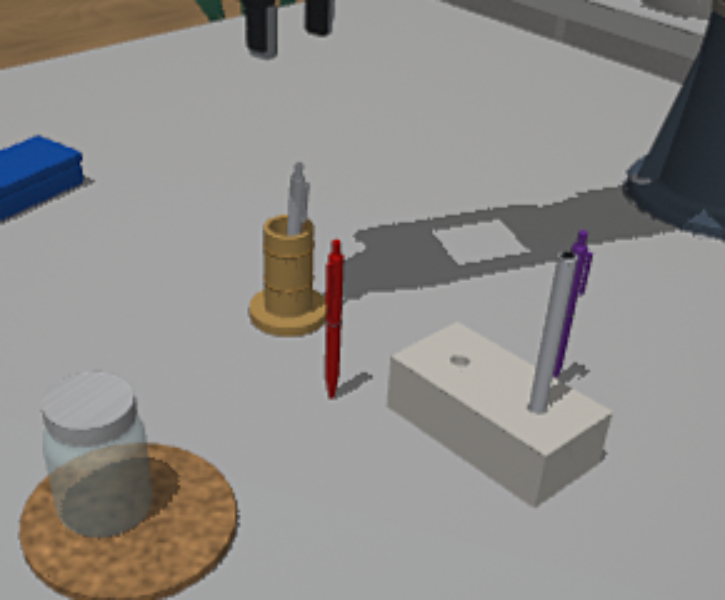

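The pen stands in the holder with its top at z = 0.157 m, which puts the point on the floor of the bore, and it leans about 8°. The straw, jar and holder are in place and the gripper is clear. I'll let it settle briefly, then hand in.

```bash
python3 -m pendant '[{"dp":[0,0,0],"spin":0,"hand":60},{"dp":[0,0,0],"spin":0,"hand":60},{"dp":[0,0,0],"spin":0,"hand":60},{"dp":[0,0,0],"spin":0,"hand":60},{"dp":[0,0,0],"spin":0,"hand":60},{"dp":[0,0,0],"spin":0,"hand":60}]' && python3 -c "
from workcell import order
print(order.close_job())"
```

```text
clock: 8.75
position: [0.5285, -0.0868, 0.2484]
orientation: [0.61, 0.792, -0.0, -0.0]
contact_force: [-0.1, -0.1, 0.9]
grip_width: 0.0601
gripper_force: 0.0
the job is handed in; nothing more can be done
None
```

The job is handed in, with no verdict returned: the pen was lowered to about 6 mm above the floor of the bore while held, then released, and it stands point down in the upright holder; the straw and jar look undisturbed.

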